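# Fit the planing stop and butt the leg blank against it

## Robot

A 6-joint arm with a two-finger parallel gripper is mounted at the origin on the work surface. World frame = base frame: x ahead of the robot, y to its left, z up, the work surface at z = 0. Lengths are in mm, angles in rad, forces in N, time in s.
With the tool pointing down it reaches from about 350 to 975 mm from the base axis. Payload 7.1 kg.
Tool frame: the origin (TCP) lies at the very end of the fingers, on their centre line; the grasp point (between the pads) lies 19 mm behind it (ctrl.grasp_offset is the distance from the TCP to the grasp point, in mm); z points along the fingers, y is the line along which they close (so a half turn about z gives the same grasp; the last joint's range is limited). The gripper opens to 88 mm and grips with 3 to 60 N. Pads are 20 mm wide; open, the fingers measure 115 mm over their backs; the gripper's body (75 mm by 178 mm) begins 61 mm behind the grasp point.
Start: joints at [-0.019, 0.423, 1.63, -0, 1.089, -0.019], TCP at [624.984, 0.026, 222.675] pointing down, gripper open.
Joint ranges: [-3, 3], [-0.9, 2.11], [0.09, 2.58], [-1.31, 4.45], [0.11, 2.69], [-2.54, 2.54]. Speed limits (rad/s): [2.39, 2.39, 3.01, 3.14, 3.14, 3.14].

## Interface

Orientations are given as a rotation vector (axis times angle).
In Python, from workcell import ctrl, viewer, ticket, models gives the robot as it stands.
- The arm moves only by the tool play_rows, never from a script. Its arguments are lists of equal length, an entry for each row: "dp": the shift along the world's x, y, z in mm, a list of three; "yaw": the turn about the world's z in degrees. In form: {"dp": [[tx, ty, tz], ...], "yaw": [yaw, ...]}. A call has 1 to 8 rows; each row shifts and turns the commanded pose from where the row before left it; what a row does not reach is not made up. A row lasts 1/12 s, in which the tool goes at most 41.7 mm and 7.16 degrees, less where a joint would pass 70% of its speed; a pose out of reach is approached as far as the arm can. A call is refused whole if a number of a shift passes 41.7 or a number of a turn 7.16, either way. A call with a gripper value outside its range is refused whole. "gripper" is the closure, from 0 (fully open) to 1 (shut), set as the call begins (left out, the last holds). The fingers move at their own pace and stop on an object; the grip force is fixed at half the most. Time passes only in rows, so rows that do not move let the fingers close. It gives the time, the measured TCP pose, the force, the opening and the grip force at its end, in the units of the state.
- ctrl.get_obs(): the state, without advancing time (a new reading comes with each control period).
- viewer.get_image(name): name is "scene" or "side" or "wrist"; returns a dict with "pixels" (480x640x3 uint8, red, green, blue), "range_z" (480x640 float32, mm along the optical axis (not along the pixel's ray), 0 where there is no reading), "fx", "fy", "cx", "cy" (pixels), "T" (4x4, takes a point from camera to world coordinates); the wrist camera has in their place "hand_eye" (4x4, takes a point from camera to tool coordinates, whose origin is the TCP and whose axes are the flange's). Camera axes: x right, y up, looking along -z (the intrinsics and any distortion apply to the point x, -y, -z); pixel columns grow to the right and rows downward; lengths in mm; the calibration is good to about 2 mm. A picture is of the moment at which its call begins: read the wrist's pose just before it.
- ticket.close_job(): hands the job in; it is judged then, once.
Trained networks look in a picture, given as the dict that the camera call returned (one of the last four; its "shot" number tells which), for a name from the list of things; names that differ only in an ending like _2 or _b are one class to them, and where a whole thing is asked for, a point or a joint stands for the part that bears it (a point fixed in the world has none). Each returns a list of dicts, best first, with "conf" (0 to 1); they miss things now and then, are a little off and sometimes report something else, mostly with a low value. They report only what shows in the picture. A call takes as long as a camera call. They do not tell look-alikes from the thing itself.
- models.look_for(picture, name): "bbox" ([centre column, centre row, width, height] in pixels, round what is visible of it).
- models.landmark_of(picture, name): "location" ([column, row] in pixels: a listed point, or the origin of a listed thing).
The state is a dict: "t": time; "qpos": joint angles; "qvel": joint speeds; "joint_torque": joint torques, N m; "ee_pos": TCP position; "orientation": TCP orientation; "ft_force": force on the tool from outside, world axes, zero at the start; "moment": the same for the moment, N m; "width": finger opening in mm; "grasp_force": force on a finger pad.
Only numpy, scipy, OpenCV 4.12 (cv2) and the standard library are available. Lean on these libraries where they do the work, as an engineer would, in place of code of your own. Each camera call takes 0.05 s, during which the arm holds its last target. There are 200 camera calls.

## Task

Set the raised bench up for planing: take the planing stop (the steel post with the rectangular head) out of its wooden block, stand it in the holder on the bench's end with a broad face of its head square to the leg blank, and press it down past the spring plunger until it stands on the height screw inside; where the screw is set can only be felt, so press with care and do not force it. Then slide the leg blank along the bench until its end rests gently against the stop. Leave the two like that, let go, and disturb nothing else.

Things in the scene. Friction and masses are not known exactly. Their poses are not given: they have to be found in the camera images.
- planing_stop: The planing stop: steel post, 0.35 kg, upright in a hole of dog_block. Round shank 20 mm in diameter, 80 mm long, its lowest 8 mm tapered to a flat 13 mm foot; on top a rectangular head 46 (x) by 22 (y) by 22 mm high, the only such head in the block. Origin: centre of the foot's underside; z up the shank; y normal to the two broad head faces, which are alike: either may face the blank.
- stop_head (a point): Centre of the planing stop's rectangular head, 91 mm above the foot: the place to grip, across its 22 mm.
- holder_mouth (a point): Centre of the bore's mouth in the post holder, an aluminium block (60 x 50 mm from above, 70 mm high) bolted to the bench's -y end, its top level with the bench top; axes as the bench's. The bore is vertical, 21.5 mm in diameter and runs right through the block.
- plunger_nose (a point): Round steel nose of the spring plunger, at rest 4 mm inside the bore on its +x side, 18 mm below the mouth; its black knob sticks out of the block's +x face. It pushes towards -x with 5 to 9 N: it takes about 6 to 10 N to press the foot past it, then the shank slides with 4 to 9 N of drag. The stop does not sink by its own weight.
- screw_highest (a point): Fixed point on the bore's axis 48 mm below the mouth: the highest setting of the height screw, whose flat hard tip comes up the bore from below and carries the stop's foot. It may be set 0 to 16 mm lower than this point and is not measured. Its tip in the rules, height_screw_c0, is a disc with its centre 3 mm below its face (foot standing on it: distance 3 mm).
- leg_blank: Pine leg blank, a square bar 58 x 58 mm and 180 mm long (y), 0.22 to 0.38 kg, lying on the bench top, 64 to 104 mm short of where the stop's face will be. Origin: centre of its underside; y along its length, its -y end facing the holder.
- blank_end (a point): Centre of the leg blank's -y end face, 90 mm from the blank's middle and 29 mm above the bench top: the end that shall meet the stop.
- bench: The raised bench, fixed: a plywood slab 200 mm (x) by 300 mm (y), its top 100 mm above the table, on two beech bearers. Origin: on the table under the slab's centre; z up; y along its length. The holder's bore is at x = 0, y = -175 mm, so the blank slides towards -y.
- dog_block: Beech block, fixed, 200 mm (x) by 60 mm (y) by 45 mm high, with three round holes of 24 mm diameter, 40 mm deep, at x = -65, 0 and 65 mm; they hold the planing stop and two other dogs in any order. Origin: centre of its underside.
- round_dog: Steel bench dog with a flat round head of 32 mm diameter, 64 mm tall, standing in dog_block; leave it. Origin: its foot.
- pin_dog: Steel bench dog with a narrow dark round knob of 26 mm diameter, 76 mm tall, standing in dog_block; leave it. Origin: its foot.
- mallet: Mallet with blue faces, 232 mm long, 104 mm wide over the faces, lying on the table; leave it. Origin: under its middle.
- try_square: Try square with a dark wooden stock and steel blade, lying on the table; leave it. Origin: under the stock.
- block_plane: Small iron block plane, 160 x 46 mm, on the table; leave it. Origin: under its sole.
- glue_bottle: White glue bottle, 150 mm tall, 56 mm in diameter, on the table; leave it. Origin: centre of its underside.
- chisel: Narrow chisel with a wooden handle, 240 mm long, on the table; leave it. Origin: under its middle.
- pencil: Red pencil, 160 mm long, on the table; leave it. Origin: under its middle.
Things that resemble listed ones, but are neither listed nor needed, are in the scene too. What is shaped like the planing_stop but purple is not meant.

How it is judged:
By the outcome, as a careful person would: the job done as asked, in the order asked, and still so for the second after the job is handed in, with the robot touching nothing.
It also fails if it takes over 70 s, if anything falls off the work surface, if the arm or the gripper's body presses on something with over 40 N, if the wrist force passes 120 N, or if a joint passes its speed limit or range.

## Working session

There is one attempt and no reset: what is moved stays moved. The work goes in short steps, Python scripts to look and compute and a tool call to move; the robot and the scene stay as the last step left them, time stands still between calls to the robot, and variables do not carry over. Pictures are saved under pics/ and viewed, at most 10 in all, crops included, and the job is handed in when it is done.

Besides the shell and the picture viewer there is one more tool, called after "Call:" as a command line: name --pt "numbers of a row" for each row, then --argument value for the rest. play_rows: Moves the arm, as the interface text tells. Its arguments: {"type":"object","properties":{"dp":{"type":"array"},"yaw":{"type":"array"},"gripper":{"type":"number"}},"required":["dp","yaw"]}

```bash
ls; mkdir -p pics; cat > h.py <<'E'
import numpy as np, cv2
from scipy.spatial.transform import Rotation as R
from workcell import ctrl, viewer, ticket, models
def shot(n):
    o=ctrl.get_obs(); p=viewer.get_image(n)
    if 'T' in p: T=np.array(p['T'])
    else:
        W=np.eye(4); W[:3,:3]=R.from_rotvec(o['orientation']).as_matrix(); W[:3,3]=o['ee_pos']; T=W@np.array(p['hand_eye'])
    p['Tw']=T; return p
def cloud(p):
    z=p['range_z'].astype(float); v,u=np.mgrid[:480,:640]
    c=np.stack([(u-p['cx'])/p['fx']*z,-(v-p['cy'])/p['fy']*z,-z,np.ones_like(z)],-1)
    w=(c@p['Tw'].T)[...,:3]; w[z<=0]=np.nan; return w
def onplane(p,uv,zw):
    d=p['Tw'][:3,:3]@np.array([(uv[0]-p['cx'])/p['fx'],-(uv[1]-p['cy'])/p['fy'],-1]); o=p['Tw'][:3,3]
    return o+d*(zw-o[2])/d[2]
def save(p,n): cv2.imwrite('pics/'+n,p['pixels'][...,::-1])
E
python3 - <<'E'
from h import *
for n in('scene','side'):
    p=shot(n); save(p,n+'.png'); c=cloud(p)
    print(n,[k for k in p if k not in('pixels','range_z')],p['Tw'][:3,3])
    for k in('planing_stop','stop_head','holder_mouth','leg_blank','blank_end','bench','dog_block','plunger_nose'):
        for r in models.landmark_of(p,k)[:3]:
            u,v=np.round(r['location']).astype(int); print(k,round(r['conf'],2),u,v,np.round(c[min(max(v,0),479),min(max(u,0),639)]))
print(ctrl.get_obs())
E
```

```text
pics
scene ['fx', 'fy', 'cx', 'cy', 'T', 'shot', 'Tw'] [1014.98802021 -634.48677644 1232.66435448]
planing_stop 0.84 145 314 [ 316. -323.   18.]
planing_stop 0.77 176 340 [ 429. -335.   45.]
stop_head 0.86 134 298 [ 320. -332.  105.]
stop_head 0.57 167 319 [ 412. -327.  107.]
holder_mouth 0.58 271 279 [ 513. -116.   83.]
leg_blank 0.71 333 225 [570.  35. 160.]
blank_end 0.93 307 242 [537. -16. 128.]
bench 0.84 333 259 [598.  -3. 100.]
dog_block 0.87 195 362 [ 496. -349.   46.]
dog_block 0.21 204 448 [ 622. -465.   23.]
dog_block 0.16 275 288 [ 541. -135.   97.]
plunger_nose 0.74 422 253 [724. 193.  -2.]
side ['fx', 'fy', 'cx', 'cy', 'T', 'shot', 'Tw'] [ 409.17532006  915.33928547 1143.87703227]
planing_stop 0.75 376 183 [ 405. -307.   44.]
planing_stop 0.53 406 191 [ 305. -327.   -1.]
stop_head 0.8 409 165 [ 307. -329.  108.]
stop_head 0.53 377 163 [ 406. -332.  105.]
holder_mouth 0.66 335 205 [ 519. -142.   96.]
leg_blank 0.85 314 255 [546. 107. 162.]
blank_end 0.68 323 227 [536.   7. 159.]
blank_end 0.24 372 186 [ 417. -312.   25.]
bench 0.98 312 274 [544. 161. 154.]
dog_block 0.92 352 182 [ 481. -308.   40.]
dog_block 0.33 406 372 [300. 329.  21.]
plunger_nose 0.68 331 211 [ 527. -107.  106.]
{'t': 0.9, 'qpos': array([-1.89964447e-02,  4.23072855e-01,  1.62990235e+00, -1.12626313e-05,
        1.08864029e+00, -1.90163025e-02]), 'qvel': array([ 8.05164881e-04, -1.02305436e-05,  7.20653997e-04, -8.54386899e-04,
        1.56003390e-03,  1.94865792e-03]), 'joint_torque': array([-2.13562358e-03, -5.44564962e+01, -2.74049324e+01,  6.43853517e-02,
        1.67513645e-02, -2.67985706e-05]), 'ee_pos': array([6.24972282e+02, 2.53773871e-02, 2.22691098e+02]), 'orientation': array([-2.22140687e+00, -2.22146258e+00,  3.61825290e-05]), 'ft_force': array([-0.1077278 , -0.39860291, -0.2044517 ]), 'moment': array([-0.0039238 , -0.02634088,  0.05681553]), 'grasp_force': 0.0, 'width': 87.58985208391965}
```

View pics/scene.png

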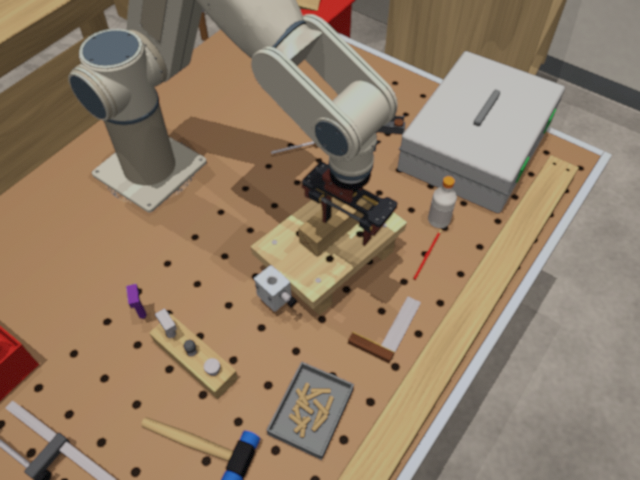

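View pics/side.png

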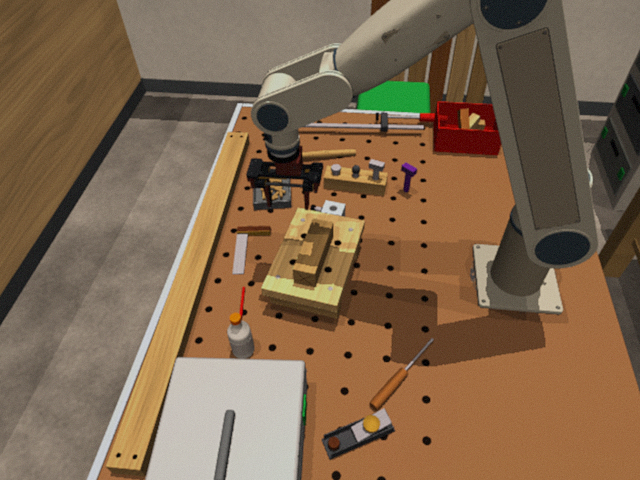

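The scene picture shows the holder at about (272,283), the blank at (325,228), and the dog block with the stop at (167,322). The purple decoy is at (136,298). The side picture agrees. Next I'll move the wrist camera over the holder and the dog block.

Call:
play_rows --pt "-20 -28 15" --pt "-20 -28 15" --pt "-20 -28 15" --pt "-20 -28 15" --pt "-20 -28 15" --pt "-20 -28 15" --pt "-20 -28 15" --pt "-20 -28 15" --yaw '[0, 0, 0, 0, 0, 0, 0, 0]'

```text
t: 1.57
ee_pos: [463.8, -225.1, 343.6]
orientation: [2.221, 2.221, 0.0]
ft_force: [0.6, -0.5, 0.5]
width: 87.9
grasp_force: 0.0
```

Call:
play_rows --pt "0 0 0" --pt "0 0 0" --yaw '[0, 0]'

```text
t: 1.73
ee_pos: [464.6, -225.4, 343.8]
orientation: [2.224, 2.216, 0.001]
ft_force: [-0.3, -0.3, -0.5]
width: 87.8
grasp_force: 0.0
```

```bash
cat > meas.py <<'E'
from h import *
def rect(pts,name):
    r=cv2.minAreaRect(pts[:,:2].astype(np.float32)); print(name,len(pts),np.round(r[0],1),np.round(r[1],1),'ang',round(r[2],2),'z',np.round(np.median(pts[:,2]),1))
def box(c,x,y,z):
    m=(c[...,0]>x[0])&(c[...,0]<x[1])&(c[...,1]>y[0])&(c[...,1]<y[1])&(c[...,2]>z[0])&(c[...,2]<z[1]); return m
def run(p,c):
    for nm,b in dict(head=((370,450),(-370,-280),(98,116)),block=((350,600),(-430,-270),(41,49)),holder=((460,570),(-200,-60),(92,108)),blank=((430,700),(-100,200),(150,166)),bench=((400,750),(-95,250),(94,106))).items():
        m=box(c,*b).astype(np.uint8)
        n,l,s,_=cv2.connectedComponentsWithStats(m)
        if n<2: print(nm,'none');continue
        i=1+np.argmax(s[1:,4]); rect(c[l==i],nm)
E
python3 - <<'E'
from meas import *
o=ctrl.get_obs();print(o['t'],np.round(o['ee_pos'],1))
p=shot('wrist');save(p,'w1.png');c=cloud(p);print(np.round(p['hand_eye'],3));run(p,c)
for k in('stop_head','holder_mouth','blank_end','plunger_nose'):
    for r in models.landmark_of(p,k)[:2]:
        u,v=np.round(r['location']).astype(int); print(k,round(r['conf'],2),u,v,np.round(c[min(max(v,0),479),min(max(u,0),639)]))
for n in('side','scene'):
    p=shot(n);print(n);run(p,cloud(p))
E
```

```text
1.7333 [ 464.6 -225.4  343.8]
[[  -0.       0.96     0.28    77.126]
 [   1.       0.       0.      -0.184]
 [   0.       0.28    -0.96  -163.284]
 [   0.       0.       0.       1.   ]]
head 759 [ 406.8 -330.3] [22.3 45.6] ang 71.45 z 107.9
block 4520 [ 471.6 -335.8] [ 61.3 200.3] ang 85.38 z 46.0
holder 7143 [ 515.1 -107.4] [ 94.7 109.7] ang 89.98 z 101.1
blank none
bench 16646 [534.5 -57.2] [ 75.9 211.4] ang 89.77 z 101.4
stop_head 0.8 186 288 [ 306. -320.  102.]
stop_head 0.77 272 293 [ 410. -324.  109.]
holder_mouth 0.78 371 113 [ 530. -119.   34.]
blank_end 0.7 379 116 [ 532. -125.   87.]
blank_end 0.67 367 116 [ 525. -123.   42.]
plunger_nose 0.58 375 117 [ 533. -125.   52.]
side
head 104 [ 407.5 -330.4] [27.4 45.8] ang 74.5 z 107.8
block 554 [ 472.2 -337.5] [ 69.5 201.2] ang 85.09 z 46.0
holder 575 [ 512.8 -108.2] [ 92.1 112.9] ang 85.4 z 101.5
blank 1283 [551.7  69.7] [184.4  59.1] ang 81.12 z 159.6
bench 4591 [551.2  46.3] [304.4 201. ] ang 80.54 z 101.7
scene
head 241 [ 408.9 -329.8] [22.7 49.6] ang 71.49 z 106.0
block 1800 [ 473.7 -334.8] [ 61.9 202.4] ang 85.46 z 44.6
holder 1300 [ 514.8 -106.6] [ 93.3 110.1] ang 89.33 z 99.5
blank 1831 [554.5  70.7] [184.7  61.9] ang 80.91 z 158.0
bench 6642 [553.2  48.3] [301.3 204.2] ang 80.61 z 100.1
```

View pics/w1.png

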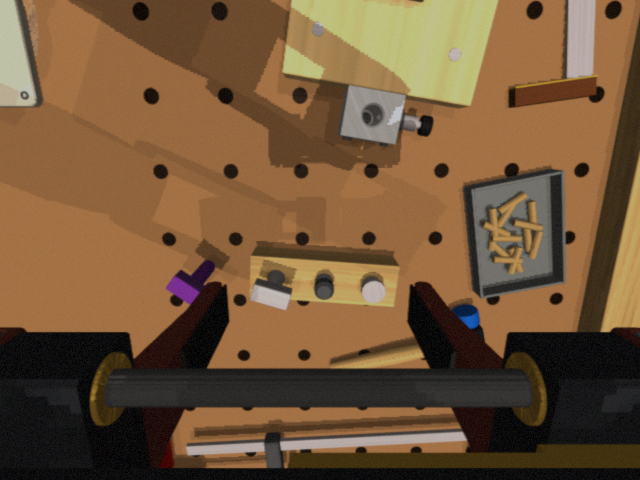

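The wrist picture shows the bore at about (373,115) and the white planing stop at (272,290). The purple decoy is at (185,285). Next I'll turn the gripper and hover over the stop's head.

Call:
play_rows --pt "-4 -6 -8" --pt "-4 -6 -8" --pt "-4 -6 -8" --pt "-4 -6 -8" --pt "-4 -6 -8" --pt "-4 -6 -8" --pt "-4 -6 -8" --pt "-4 -6 -8" --yaw '[-6.8, -6.8, -6.8, -6.8, -6.8, -6.8, -6.8, -6.8]'

```text
t: 2.75
ee_pos: [433.1, -271.7, 277.9]
orientation: [-2.993, -0.953, 0.001]
ft_force: [-0.2, 0.3, 0.8]
width: 88.2
grasp_force: 0.0
```

Call:
play_rows --pt "-3 -7 -9" --pt "-3 -7 -9" --pt "-3 -7 -9" --pt "-3 -7 -9" --pt "-3 -7 -9" --pt "-3 -7 -9" --pt "-3 -7 -9" --pt "-3 -7 -9" --yaw '[-6.8, -6.8, -6.8, -6.8, -6.8, -6.8, -6.8, -6.8]'

```text
t: 3.42
ee_pos: [409.2, -327.7, 205.8]
orientation: [-3.098, 0.52, 0.001]
ft_force: [0.4, 0.1, -0.7]
width: 87.9
grasp_force: 0.0
```

Call:
play_rows --pt "0 0 0" --pt "0 0 0" --yaw '[0, 0]'

```text
t: 3.58
ee_pos: [409.0, -327.5, 206.1]
orientation: [-3.099, 0.507, 0.002]
ft_force: [-0.6, -0.3, -0.0]
width: 87.7
grasp_force: 0.0
```

```bash
python3 - <<'E'
from meas import *
o=ctrl.get_obs();print(o['t'],np.round(o['ee_pos'],1),np.round(o['qpos'],2),R.from_rotvec(o['orientation']).as_matrix().round(4))
p=shot('wrist');save(p,'w2.png');c=cloud(p);run(p,c)
for n in ('stop_head','planing_stop'):print([(round(r['conf'],2),np.round(r['location'])) for r in models.landmark_of(p,n)])
E
```

```text
3.5833 [ 409.  -327.5  206.1] [-0.7   0.3   1.87  0.    0.98  1.2 ] [[ 9.478e-01 -3.189e-01 -1.200e-03]
 [-3.189e-01 -9.478e-01  1.200e-03]
 [-1.500e-03 -7.000e-04 -1.000e+00]]
head 1795 [ 407.5 -330.8] [22.6 46.2] ang 72.14 z 108.2
block 12792 [ 472.3 -335.7] [ 60.2 200.5] ang 85.43 z 46.3
holder 4488 [ 499.6 -124.5] [ 46.9 114.2] ang 58.99 z 100.6
blank none
bench 1556 [457.9 -87.6] [23.7 71.2] ang 60.59 z 101.0
[(0.58, array([354., 350.])), (0.56, array([321., 239.]))]
[(0.87, array([347., 305.])), (0.81, array([318., 216.]))]
```

View pics/w2.png

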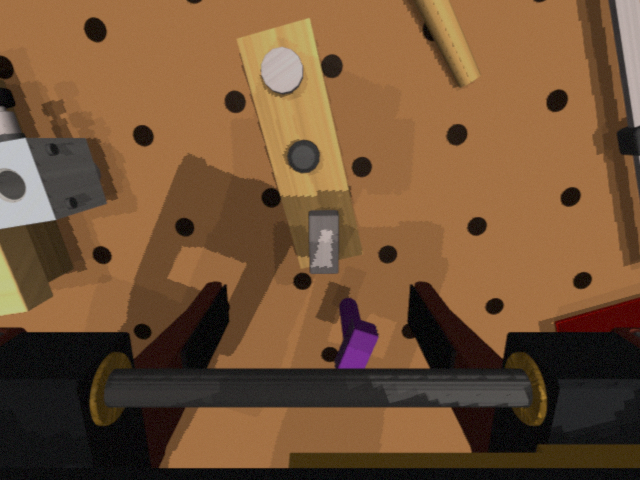

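The wrist picture shows the white stop head at (323,242), square to the fingers. The purple decoy at (357,345) is clear of them. Descending to grip.

Call:
play_rows --pt "-1.5 -3 -15" --pt "0 0 -30" --pt "0 0 -30" --pt "0 0 -30" --pt "0 0 -14" --pt "0 0 -10" --pt "0 0 0" --yaw '[0, 0, 0, 0, 0, 0, 0]'

```text
t: 4.32
ee_pos: [407.0, -330.1, 76.3]
orientation: [-3.099, 0.51, 0.003]
ft_force: [-0.5, -0.4, 1.2]
width: 88.1
grasp_force: 0.0
```

Call:
play_rows --pt "0 0 0" --pt "0 0 0" --pt "0 0 0" --pt "0 0 0" --pt "0 0 0" --pt "0 0 0" --pt "0 0 0" --pt "0 0 0" --yaw '[0, 0, 0, 0, 0, 0, 0, 0]' --gripper 1

```text
t: 4.98
ee_pos: [407.6, -331.0, 77.8]
orientation: [3.099, -0.513, 0.0]
ft_force: [0.8, 0.3, -0.1]
width: 38.1
grasp_force: 0.0
```

Call:
play_rows --pt "0 0 0" --pt "0 0 0" --pt "0 0 0" --pt "0 0 0" --pt "0 0 0" --pt "0 0 0" --yaw '[0, 0, 0, 0, 0, 0]'

```text
t: 5.48
ee_pos: [407.5, -331.0, 77.6]
orientation: [3.099, -0.513, -0.0]
ft_force: [0.8, -0.0, -0.2]
width: 21.8
grasp_force: 30.0
```

Call:
play_rows --pt "0 0 8" --pt "0 0 15" --pt "0 0 20" --pt "0 0 20" --pt "0 0 20" --pt "0 0 20" --pt "0 0 20" --pt "0 0 7" --yaw '[0, 0, 0, 0, 0, 0, 0, 0]'

```text
t: 6.15
ee_pos: [408.3, -331.5, 210.5]
orientation: [3.098, -0.513, 0.005]
ft_force: [0.3, -0.4, -3.2]
width: 22.1
grasp_force: 30.0
```

Call:
play_rows --pt "9.5 26.5 0" --pt "9.5 26.5 0" --pt "9.5 26.5 0" --pt "9.5 26.5 0" --pt "9.5 26.5 0" --pt "9.5 26.5 0" --pt "9.5 26.5 0" --pt "9.5 26.5 0" --yaw '[1.15, 1.15, 1.15, 1.15, 1.15, 1.15, 1.15, 1.15]'

```text
t: 6.82
ee_pos: [483.1, -117.4, 207.1]
orientation: [-3.13, 0.261, 0.002]
ft_force: [0.3, -0.1, -3.6]
width: 21.8
grasp_force: 30.0
```

Call:
play_rows --pt "0 0 0" --pt "0 0 0" --pt "0 0 0" --yaw '[0, 0, 0]'

```text
t: 7.07
ee_pos: [483.0, -118.9, 207.2]
orientation: [3.131, -0.262, -0.002]
ft_force: [0.1, -0.1, -2.3]
width: 21.8
grasp_force: 30.0
```

```bash
python3 - <<'E'
from meas import *
o=ctrl.get_obs();print(o['t'],np.round(o['ee_pos'],1),R.from_rotvec(o['orientation']).as_matrix().round(4))
p=shot('wrist');save(p,'w3.png');c=cloud(p)
m=box(c,(470,580),(-175,-75),(96,106));print(np.nanmedian(c[...,2][m]))
for n in ('holder_mouth','plunger_nose'):print([(round(r['conf'],2),np.round(r['location'],1),onplane(p,r['location'],100).round(1)) for r in models.landmark_of(p,n)])
for n in('side','scene'):
    q=shot(n);print(n);cc=cloud(q);run(q,cc);print([(round(r['conf'],2),onplane(q,r['location'],100).round(1)) for r in models.landmark_of(q,'holder_mouth')])
E
```

```text
7.0667 [ 483.  -118.9  207.2] [[ 9.861e-01 -1.662e-01 -1.200e-03]
 [-1.662e-01 -9.861e-01  1.000e-04]
 [-1.200e-03  1.000e-04 -1.000e+00]]
101.01285798606028
[(0.96, array([320.6, 189.8]), array([ 521.8, -127.2,  100. ])), (0.38, array([317.8, 321.8]), array([ 414.8, -107.1,  100. ]))]
[(0.75, array([314.2, 175. ]), array([ 533.3, -124.4,  100. ]))]
side
head none
block 303 [ 419.3 -332.7] [68.5 94.3] ang 85.24 z 46.3
holder 574 [ 511.6 -107. ] [ 91.6 114. ] ang 81.91 z 101.6
blank 1286 [551.8  69.1] [184.3  59.4] ang 81.43 z 159.5
bench 4576 [551.6  47.2] [304.3 201.1] ang 80.65 z 101.6
[(0.72, array([ 526.6, -138.4,  100. ]))]
scene
head none
block 1923 [ 473.7 -334.8] [ 61.6 202.6] ang 85.54 z 44.7
holder 1294 [ 515.1 -107.2] [109.7  94.2] ang 0.12 z 99.6
blank 1827 [554.5  71.4] [183.8  61.6] ang 81.49 z 157.9
bench 6513 [553.5  48.4] [301.9 204.1] ang 80.48 z 100.0
[(0.87, array([ 527.8, -121.1,  100. ]))]
```

View pics/w3.png

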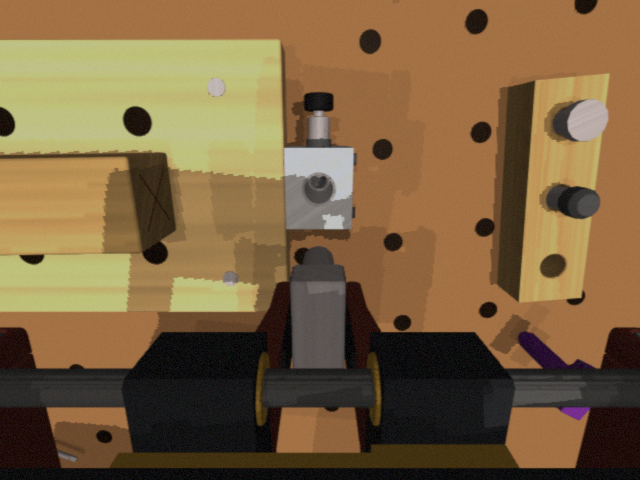

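The wrist picture shows the bore at about (319,187), with the nose on its +x side. The stop is held upright at (319,300) and square to the holder. Next I'll refine the bore centre.

```bash
python3 - <<'E'
from meas import *
p=shot('wrist'); c=cloud(p)
g=cv2.cvtColor(p['pixels'],cv2.COLOR_RGB2GRAY)
roi=g[165:215,292:346]
# holder-top mask by depth, filled
m=((c[...,2]>97)&(c[...,2]<105)).astype(np.uint8)
m[:140]=0;m[240:]=0;m[:,:288]=0;m[:,365:]=0
n,l,s,_=cv2.connectedComponentsWithStats(m);i=1+np.argmax(s[1:,4]);m=(l==i).astype(np.uint8);print(s[i])
cs,h=cv2.findContours(m,cv2.RETR_CCOMP,cv2.CHAIN_APPROX_NONE)
for k,q in enumerate(cs):
    if len(q)>20: 
        e=cv2.fitEllipse(q); print('hole' if h[0][k][3]>=0 else 'outer',len(q),e,onplane(p,e[0],101).round(2), cv2.minAreaRect(q))
for t in(60,80,95,110,125):
    b=(roi<t).astype(np.uint8);n,l,s,ce=cv2.connectedComponentsWithStats(b)
    j=l[22,27] 
    cs,_=cv2.findContours(b,cv2.RETR_EXTERNAL,cv2.CHAIN_APPROX_NONE)
    for q in cs:
        if cv2.contourArea(q)>200: e=cv2.fitEllipse(q);print(t,np.array(e[0])+[292,165],np.round(e[1]),onplane(p,np.array(e[0])+[292,165],101).round(2))
E
```

```text
[ 288  148   64   82 4474]
outer 284 ((319.10626220703125, 188.5517120361328), (72.44315338134766, 96.49402618408203), 1.9196176528930664) [ 523.46 -127.09  101.  ] ((319.4999694824219, 188.49996948242188), (62.99999237060547, 80.99998474121094), -0.0)
hole 83 ((316.862548828125, 189.40219116210938), (29.166841506958008, 29.572999954223633), 81.26020050048828) [ 523.12 -125.34  101.  ] ((317.0, 189.50001525878906), (28.991378784179688, 28.991374969482422), 45.0)
80 [316.75086975 191.40584946] [23. 26.] [ 521.68 -125.01  101.  ]
95 [316.67171097 189.90271568] [27. 28.] [ 522.78 -125.14  101.  ]
110 [316.11344337 189.9658432 ] [28. 30.] [ 522.81 -124.73  101.  ]
125 [312.47671318 193.53991508] [30. 46.] [ 520.65 -121.62  101.  ]
```

Call:
play_rows --pt "10 -1.6 0" --pt "10 -1.6 0" --pt "10 -1.6 0" --pt "10 -1.6 0" --pt "0 0 -10" --pt "0 0 -10" --pt "0 0 -6" --pt "0 0 0" --yaw '[0, 0, 0, 0, 0, 0, 0, 0]'

```text
t: 8.13
ee_pos: [521.5, -124.8, 179.2]
orientation: [-3.13, 0.263, 0.007]
ft_force: [-0.6, 0.4, -2.8]
width: 21.9
grasp_force: 30.0
```

Call:
play_rows --pt "0 0 0" --pt "0 0 0" --yaw '[0, 0]'

```text
t: 8.3
ee_pos: [523.2, -125.3, 181.6]
orientation: [-3.131, 0.263, 0.001]
ft_force: [-0.2, 0.5, -2.8]
width: 21.9
grasp_force: 30.0
```

```bash
python3 - <<'E'
from meas import *
for i in range(3):
  o=ctrl.get_obs();print(o['t'],np.round(o['ee_pos'],2),np.round(o['ft_force'],1))
  p=shot(('wrist','side','scene')[i])
  if i==1:
    im=p['pixels'][150:250,270:400];cv2.imwrite('pics/s4.png',cv2.resize(im,None,fx=5,fy=5,interpolation=cv2.INTER_CUBIC)[...,::-1])
E
```

```text
8.3 [ 523.25 -125.33  181.57] [-0.2  0.5 -2.8]
8.35 [ 523.5  -125.4   181.89] [-0.1 -0.6 -3.2]
8.4 [ 523.61 -125.44  182.04] [-0.5  0.1 -3.2]
```

View pics/s4.png

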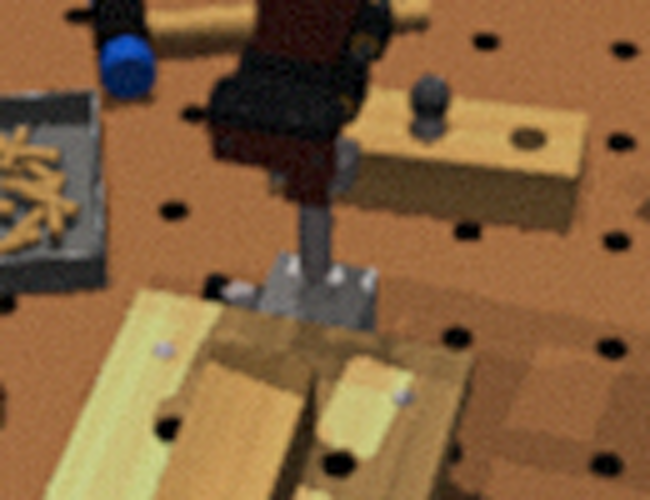

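The side crop shows the stop above the bore, which is at about (318,290). Lowering gently.

Call:
play_rows --pt "0 0 -4" --pt "0 0 -4" --pt "0 0 -4" --pt "0 0 -3" --pt "0 0 0" --yaw '[0, 0, 0, 0, 0]'

```text
t: 8.87
ee_pos: [522.9, -125.2, 165.8]
orientation: [-3.13, 0.263, 0.002]
ft_force: [-0.3, 0.4, -4.5]
width: 21.9
grasp_force: 30.0
```

Call:
play_rows --pt "0 0 -2" --pt "0 0 -2" --pt "0 0 -2" --pt "0 0 0" --yaw '[0, 0, 0, 0]'

```text
t: 9.2
ee_pos: [523.3, -125.3, 160.3]
orientation: [-3.13, 0.263, 0.001]
ft_force: [0.1, 0.2, -2.8]
width: 22.1
grasp_force: 30.0
```

Call:
play_rows --pt "0 0 -2" --pt "0 0 -2" --pt "0 0 -2" --pt "0 0 0" --yaw '[0, 0, 0, 0]'

```text
t: 9.53
ee_pos: [523.1, -125.3, 154.2]
orientation: [-3.13, 0.263, 0.001]
ft_force: [-1.3, 1.2, -3.7]
width: 22.1
grasp_force: 30.0
```

Call:
play_rows --pt "0 0 -1.5" --pt "0 0 -1.5" --pt "0 0 0" --yaw '[0, 0, 0]'

```text
t: 9.78
ee_pos: [522.6, -125.2, 151.2]
orientation: [-3.13, 0.263, 0.003]
ft_force: [-2.7, 0.2, -3.5]
width: 21.8
grasp_force: 30.0
```

Call:
play_rows --pt "0 0 -1.5" --pt "0 0 -1.5" --pt "0 0 0" --yaw '[0, 0, 0]'

```text
t: 10.03
ee_pos: [523.0, -125.1, 148.1]
orientation: [-3.13, 0.263, 0.002]
ft_force: [-3.3, 1.2, -1.4]
width: 21.9
grasp_force: 30.0
```

Call:
play_rows --pt "0 0 -1.5" --pt "0 0 -1.5" --pt "0 0 0" --yaw '[0, 0, 0]'

```text
t: 10.28
ee_pos: [522.9, -125.4, 145.3]
orientation: [3.131, -0.263, -0.002]
ft_force: [-2.9, -0.1, -3.6]
width: 21.7
grasp_force: 30.0
```

Call:
play_rows --pt "0 0 -1.5" --pt "0 0 -1.5" --pt "0 0 -1.5" --yaw '[0, 0, 0]'

```text
t: 10.53
ee_pos: [523.4, -125.7, 141.5]
orientation: [3.13, -0.263, 0.0]
ft_force: [-5.9, -1.0, 5.4]
width: 22.1
grasp_force: 30.0
```

Call:
play_rows --pt "0 0 -1.5" --pt "0 0 -1.5" --pt "0 0 -1.5" --yaw '[0, 0, 0]'

```text
t: 10.78
ee_pos: [523.4, -125.7, 136.9]
orientation: [3.13, -0.263, -0.0]
ft_force: [-5.3, -0.1, 3.7]
width: 21.8
grasp_force: 30.0
```

Call:
play_rows --pt "0 0 -1.5" --pt "0 0 -1.5" --pt "0 0 -1.5" --yaw '[0, 0, 0]'

```text
t: 11.03
ee_pos: [523.4, -125.7, 132.5]
orientation: [3.13, -0.263, -0.0]
ft_force: [-6.1, -0.7, -0.2]
width: 21.8
grasp_force: 30.0
```

Call:
play_rows --pt "0 0 -1" --pt "0 0 -1" --yaw '[0, 0]'

```text
t: 11.2
ee_pos: [523.3, -125.7, 130.3]
orientation: [3.13, -0.263, -0.0]
ft_force: [-4.7, -1.1, 2.4]
width: 22.4
grasp_force: 30.0
```

Call:
play_rows --pt "0 0 -1" --pt "0 0 -1" --pt "0 0 -1" --yaw '[0, 0, 0]'

```text
t: 11.45
ee_pos: [523.4, -125.7, 127.4]
orientation: [3.13, -0.263, -0.0]
ft_force: [-5.8, 0.4, 4.1]
width: 21.9
grasp_force: 30.0
```

Call:
play_rows --pt "0 0 -0.7" --pt "0 0 -0.7" --yaw '[0, 0]'

```text
t: 11.62
ee_pos: [523.4, -125.7, 126.0]
orientation: [3.13, -0.263, -0.0]
ft_force: [-6.4, -1.6, 2.0]
width: 22.1
grasp_force: 30.0
```

Call:
play_rows --pt "0 0 -0.7" --pt "0 0 -0.7" --yaw '[0, 0]'

```text
t: 11.78
ee_pos: [523.3, -125.7, 124.6]
orientation: [3.13, -0.263, -0.0]
ft_force: [-7.7, -0.2, 4.2]
width: 21.8
grasp_force: 30.0
```

Call:
play_rows --pt "0 0 -0.7" --pt "0 0 -0.7" --yaw '[0, 0]'

```text
t: 11.95
ee_pos: [523.4, -125.7, 123.2]
orientation: [3.13, -0.263, -0.0]
ft_force: [-5.6, -0.0, 4.3]
width: 21.9
grasp_force: 30.0
```

Call:
play_rows --pt "0 0 -0.5" --pt "0 0 -0.5" --yaw '[0, 0]'

```text
t: 12.12
ee_pos: [523.3, -125.7, 122.1]
orientation: [3.13, -0.263, -0.0]
ft_force: [-6.2, -0.7, 2.2]
width: 22.1
grasp_force: 30.0
```

Call:
play_rows --pt "0 0 -0.5" --pt "0 0 -0.5" --yaw '[0, 0]'

```text
t: 12.28
ee_pos: [523.3, -125.6, 121.2]
orientation: [3.13, -0.263, -0.0]
ft_force: [-6.1, -0.1, -0.3]
width: 22.1
grasp_force: 30.0
```

Call:
play_rows --pt "0 0 -0.5" --pt "0 0 -0.5" --yaw '[0, 0]'

```text
t: 12.45
ee_pos: [523.3, -125.6, 120.2]
orientation: [3.13, -0.263, -0.0]
ft_force: [-6.3, -0.7, 5.1]
width: 21.6
grasp_force: 30.0
```

Call:
play_rows --pt "0 0 -0.5" --pt "0 0 -0.5" --yaw '[0, 0]'

```text
t: 12.62
ee_pos: [523.3, -125.7, 119.2]
orientation: [3.13, -0.263, -0.0]
ft_force: [-5.8, -1.0, 3.2]
width: 21.8
grasp_force: 30.0
```

Call:
play_rows --pt "0 0 -0.5" --pt "0 0 -0.5" --yaw '[0, 0]'

```text
t: 12.78
ee_pos: [523.3, -125.6, 118.1]
orientation: [3.13, -0.263, -0.0]
ft_force: [-6.2, -0.7, 1.9]
width: 21.7
grasp_force: 30.0
```

Call:
play_rows --pt "0 0 -0.5" --pt "0 0 -0.5" --yaw '[0, 0]'

```text
t: 12.95
ee_pos: [523.3, -125.6, 117.2]
orientation: [3.13, -0.263, -0.0]
ft_force: [-4.7, 0.2, -0.2]
width: 22.2
grasp_force: 30.0
```

Call:
play_rows --pt "0 0 -0.5" --pt "0 0 -0.5" --yaw '[0, 0]'

```text
t: 13.12
ee_pos: [523.3, -125.7, 116.2]
orientation: [3.13, -0.263, -0.0]
ft_force: [-6.6, -0.7, 5.2]
width: 21.8
grasp_force: 30.0
```

Call:
play_rows --pt "0 0 -0.5" --pt "0 0 -0.5" --yaw '[0, 0]'

```text
t: 13.28
ee_pos: [523.3, -125.7, 115.1]
orientation: [3.13, -0.263, -0.0]
ft_force: [-6.1, -1.2, 4.3]
width: 21.9
grasp_force: 30.0
```

Call:
play_rows --pt "0 0 -0.5" --pt "0 0 -0.5" --yaw '[0, 0]'

```text
t: 13.45
ee_pos: [523.2, -125.6, 114.1]
orientation: [3.13, -0.263, -0.001]
ft_force: [-5.5, -0.2, 1.9]
width: 21.6
grasp_force: 30.0
```

Call:
play_rows --pt "0 0 -0.5" --pt "0 0 -0.5" --yaw '[0, 0]'

```text
t: 13.62
ee_pos: [523.3, -125.6, 113.2]
orientation: [3.13, -0.263, -0.001]
ft_force: [-5.9, -1.2, -1.0]
width: 22.1
grasp_force: 30.0
```

Call:
play_rows --pt "0 0 -0.5" --pt "0 0 -0.5" --yaw '[0, 0]'

```text
t: 13.78
ee_pos: [523.5, -125.7, 112.7]
orientation: [3.13, -0.263, 0.0]
ft_force: [-6.9, 0.1, 14.0]
width: 21.7
grasp_force: 30.0
```

Call:
play_rows --pt "0 0 -0.5" --pt "0 0 -0.5" --yaw '[0, 0]'

```text
t: 13.95
ee_pos: [524.2, -125.8, 112.6]
orientation: [3.13, -0.263, 0.002]
ft_force: [-7.7, 0.6, 18.7]
width: 21.6
grasp_force: 30.0
```

The stop meets firm resistance at TCP z of about 112.6, which puts the foot about 60 mm below the mouth. That is within the screw's range. I'll ease the load and release.

Call:
play_rows --pt "0 0 0.5" --pt "0 0 0.4" --pt "0 0 0" --yaw '[0, 0, 0]'

```text
t: 14.2
ee_pos: [523.9, -125.8, 112.7]
orientation: [3.13, -0.263, 0.002]
ft_force: [-6.1, -0.5, 5.5]
width: 22.1
grasp_force: 30.0
```

Call:
play_rows --pt "0 0 0" --pt "0 0 0" --pt "0 0 0" --pt "0 0 0" --pt "0 0 0" --pt "0 0 0" --pt "0 0 0" --pt "0 0 0" --yaw '[0, 0, 0, 0, 0, 0, 0, 0]' --gripper 0.3

```text
t: 14.87
ee_pos: [523.5, -125.4, 111.8]
orientation: [3.131, -0.263, 0.0]
ft_force: [-0.4, -0.5, -0.1]
width: 61.2
grasp_force: 0.0
```

Call:
play_rows --pt "0 0 10" --pt "0 0 20" --pt "0 0 25" --pt "0 0 30" --pt "0 0 20" --pt "0 0 0" --pt "0 0 0" --yaw '[0, 0, 0, 0, 0, 0, 0]'

```text
t: 15.45
ee_pos: [524.2, -125.6, 218.5]
orientation: [3.13, -0.263, 0.005]
ft_force: [-0.3, -0.6, -0.3]
width: 61.3
grasp_force: 0.0
```

```bash
python3 - <<'E'
from meas import *
o=ctrl.get_obs();print(o['t'],np.round(o['ee_pos'],1))
p=shot('wrist');save(p,'w5.png');c=cloud(p)
m=box(c,(480,570),(-170,-85),(130,152));rect(c[m],'head')
m=box(c,(430,700),(-85,200),(150,166));rect(c[m],'blank') if m.sum()>50 else 0
for n in('side','scene'):
    q=shot(n);print(n);cc=cloud(q);run(q,cc);m=box(cc,(480,570),(-170,-85),(130,152));rect(cc[m],'head') if m.sum()>20 else 0
E
```

```text
15.45 [ 524.2 -125.6  218.5]
head 2163 [ 521.9 -125.1] [22.5 46.4] ang 79.74 z 143.3
blank 13607 [546.8  33.9] [107.6  58.3] ang 81.4 z 159.4
side
head none
block 484 [ 456.2 -336.7] [ 73.  168.6] ang 85.12 z 45.8
holder 511 [ 517.3 -103.5] [107.9  90. ] ang 4.35 z 101.5
blank 1281 [551.9  70.3] [183.2  59.1] ang 81.69 z 159.5
bench 4571 [551.6  46.5] [304.2 201.7] ang 80.5 z 101.6
head 151 [ 521.  -125.2] [27.6 47. ] ang 77.13 z 142.2
scene
head none
block 1888 [ 473.6 -334.7] [ 61.7 202.7] ang 85.36 z 44.8
holder 1125 [ 514.6 -106.7] [ 94.3 109.8] ang 89.11 z 99.5
blank 1817 [553.8  70. ] [181.9  62.1] ang 81.32 z 158.0
bench 6180 [554.7  48.1] [302.1 203.6] ang 81.21 z 100.1
head 257 [ 524.  -125.1] [24.1 48.5] ang 79.92 z 141.4
```

View pics/w5.png

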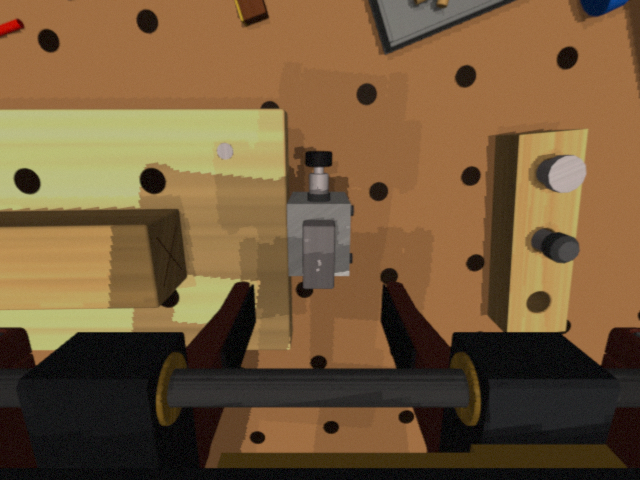

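The wrist picture shows the stop seated square in the holder, with its head at (319,255). The blank's end is at about (165,258), roughly 97 mm short and nearly centred. Next I'll go behind the blank's far end.

Call:
play_rows --pt "3 20 0" --pt "3 20 0" --pt "3 20 0" --pt "3 20 0" --pt "3 20 0" --pt "3 20 0" --pt "3 20 0" --pt "3 20 0" --yaw '[5.6, 5.6, 5.6, 5.6, 5.6, 5.6, 5.6, 5.6]' --gripper 0.72

```text
t: 16.27
ee_pos: [546.6, 35.6, 215.3]
orientation: [-2.992, -0.957, 0.004]
ft_force: [0.2, 0.4, -0.0]
width: 24.7
grasp_force: 0.0
```

Call:
play_rows --pt "3 20 0" --pt "3 20 0" --pt "3 20 0" --pt "3 20 0" --pt "3 20 0" --pt "3 20 0" --pt "3 20 0" --pt "3 20 0" --yaw '[5.6, 5.6, 5.6, 5.6, 5.6, 5.6, 5.6, 5.6]'

```text
t: 16.93
ee_pos: [570.7, 195.4, 215.1]
orientation: [-2.401, -2.025, 0.005]
ft_force: [-0.1, 0.0, -0.4]
width: 24.6
grasp_force: 0.0
```

Call:
play_rows --pt "0 0 0" --pt "0 0 0" --pt "0 0 0" --yaw '[0, 0, 0]'

```text
t: 17.18
ee_pos: [570.7, 194.0, 215.7]
orientation: [-2.408, -2.017, 0.004]
ft_force: [-0.7, -0.3, 0.1]
width: 24.9
grasp_force: 0.0
```

```bash
python3 - <<'E'
from meas import *
o=ctrl.get_obs();print(o['t'],np.round(o['ee_pos'],1),R.from_rotvec(o['orientation']).as_matrix().round(3)[:2],o['width'])
p=shot('wrist');save(p,'w6.png');c=cloud(p)
m=box(c,(430,700),(-85,230),(150,166));rect(c[m],'blank')
m=box(c,(430,700),(-85,230),(94,106));rect(c[m],'bench')
E
```

```text
17.1833 [570.7 194.  215.7] [[ 0.175  0.985 -0.002]
 [ 0.985 -0.175 -0.001]] 24.94336649569069
blank 6840 [556.3 101.4] [119.   57.8] ang 81.5 z 159.0
bench 18491 [558.1  89.6] [214.9 200.2] ang 80.42 z 101.1
```

View pics/w6.png

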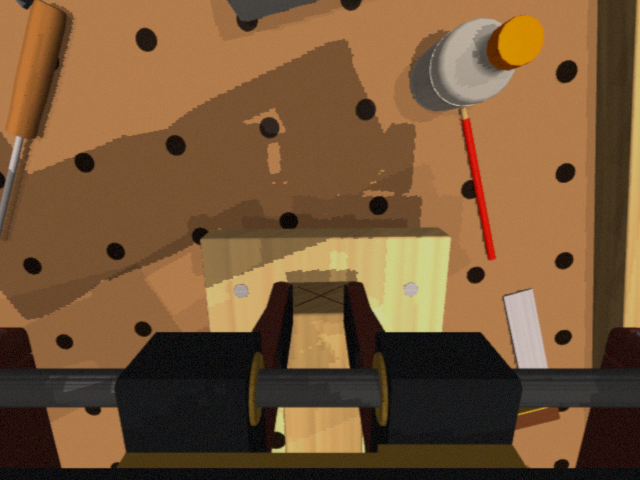

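The wrist picture shows the blank's far end at (318,297), centred between the fingertips. The glue bottle at (475,60) and the pencil are clear. Descending behind it.

Call:
play_rows --pt "0 0 -15" --pt "0 0 -25" --pt "0 0 -25" --pt "0 0 -20" --pt "0 0 -10" --pt "0 0 -4" --pt "0 0 0" --yaw '[0.5, 0, 0, 0, 0, 0, 0]'

```text
t: 17.82
ee_pos: [571.2, 193.9, 117.3]
orientation: [-2.399, -2.028, 0.002]
ft_force: [0.2, 0.6, 0.4]
width: 24.2
grasp_force: 0.0
```

Call:
play_rows --pt "-0.5 -3 0" --pt "-0.5 -3 0" --pt "-0.5 -3 0" --pt "-0.5 -3 0" --pt "0 0 0" --yaw '[0, 0, 0, 0, 0]'

```text
t: 18.23
ee_pos: [569.6, 182.1, 118.5]
orientation: [2.398, 2.029, 0.001]
ft_force: [0.6, -0.2, -0.2]
width: 24.3
grasp_force: 0.0
```

Call:
play_rows --pt "-0.4 -2.5 0" --pt "-0.4 -2.5 0" --pt "-0.4 -2.5 0" --pt "-0.4 -2.5 0" --pt "-0.4 -2.5 0" --pt "-0.4 -2.5 0" --pt "-0.4 -2.5 0" --pt "-0.4 -2.5 0" --yaw '[0, 0, 0, 0, 0, 0, 0, 0]'

```text
t: 18.9
ee_pos: [566.3, 162.5, 117.9]
orientation: [-2.398, -2.03, -0.0]
ft_force: [-0.2, 1.6, -1.5]
width: 24.7
grasp_force: 0.6
```

Call:
play_rows --pt "-0.4 -2.5 0" --pt "-0.4 -2.5 0" --pt "-0.4 -2.5 0" --pt "-0.4 -2.5 0" --pt "-0.4 -2.5 0" --pt "-0.4 -2.5 0" --pt "-0.4 -2.5 0" --pt "-0.4 -2.5 0" --yaw '[0, 0, 0, 0, 0, 0, 0, 0]'

```text
t: 19.57
ee_pos: [563.0, 142.4, 117.8]
orientation: [-2.398, -2.03, 0.0]
ft_force: [0.6, 1.1, -0.6]
width: 24.8
grasp_force: 0.6
```

Call:
play_rows --pt "-0.4 -2.5 0" --pt "-0.4 -2.5 0" --pt "-0.4 -2.5 0" --pt "-0.4 -2.5 0" --pt "-0.4 -2.5 0" --pt "-0.4 -2.5 0" --pt "-0.4 -2.5 0" --pt "-0.4 -2.5 0" --yaw '[0, 0, 0, 0, 0, 0, 0, 0]'

```text
t: 20.23
ee_pos: [559.8, 122.4, 117.9]
orientation: [-2.398, -2.03, 0.0]
ft_force: [-0.1, 1.5, -0.9]
width: 24.4
grasp_force: 0.5
```

```bash
cat > gap.py <<'E'
from meas import *
o=ctrl.get_obs();print(o['t'],np.round(o['ee_pos'],1))
for n in('side','scene'):
    q=shot(n);cc=cloud(q);print(n)
    m=box(cc,(430,700),(-100,230),(153,166));rect(cc[m],'blank');b=cc[m]
    m=box(cc,(480,570),(-170,-85),(135,150));rect(cc[m],'head') if m.sum()>20 else 0
    h=cc[m]; d=np.array([.164,.9865]); print('gap',np.percentile(b[:,:2]@d,1)-np.percentile(h[:,:2]@d,99))
E
python3 gap.py
```

```text
20.2333 [559.8 122.4 117.9]
side
blank 359 [539.6  34.2] [206.6  51. ] ang 78.64 z 159.7
head 59 [ 513.6 -122.9] [21.6 31.3] ang 81.24 z 142.6
gap 46.304289284990176
scene
blank 1871 [547.   31.2] [199.3  61.8] ang 80.04 z 158.0
head 226 [ 523.8 -124.8] [24.8 46.6] ang 80.76 z 141.6
gap 48.05844055679593
```

Call:
play_rows --pt "-0.4 -2.4 0" --pt "-0.4 -2.4 0" --pt "-0.4 -2.4 0" --pt "-0.4 -2.4 0" --pt "-0.4 -2.4 0" --pt "-0.4 -2.4 0" --pt "-0.4 -2.4 0" --pt "-0.4 -2.4 0" --yaw '[0, 0, 0, 0, 0, 0, 0, 0]'

```text
t: 21.0
ee_pos: [556.7, 103.3, 118.0]
orientation: [2.398, 2.03, 0.0]
ft_force: [0.2, 1.3, -0.3]
width: 24.7
grasp_force: 1.1
```

Call:
play_rows --pt "-0.3 -1.8 0" --pt "-0.3 -1.8 0" --pt "-0.3 -1.8 0" --pt "-0.3 -1.8 0" --pt "-0.3 -1.8 0" --pt "-0.3 -1.8 0" --pt "-0.3 -1.8 0" --pt "0 0 0" --yaw '[0, 0, 0, 0, 0, 0, 0, 0]'

```text
t: 21.67
ee_pos: [554.6, 90.5, 117.9]
orientation: [2.398, 2.03, -0.0]
ft_force: [0.8, 0.5, 0.5]
width: 24.9
grasp_force: 0.5
```

```bash
python3 gap.py
```

```text
21.6667 [554.6  90.5 117.9]
side
blank 329 [534.7   1.3] [209.6  51.1] ang 79.7 z 159.5
head 85 [ 509.4 -118.9] [35.9 62.1] ang 51.12 z 143.9
gap 12.640630212157243
scene
blank 1899 [541.5   2.8] [205.2  61.4] ang 80.57 z 158.0
head 310 [ 526.2 -110.4] [54.  56.2] ang 84.23 z 141.7
gap -13.293840488216912
```

Call:
play_rows --pt "-0.2 -1.0 0" --pt "-0.2 -1.0 0" --pt "-0.2 -1.0 0" --pt "-0.2 -1.0 0" --pt "-0.2 -1.0 0" --pt "-0.1 -1.0 0" --pt "-0.1 -1.0 0" --pt "-0.1 -1.0 0" --yaw '[0, 0, 0, 0, 0, 0, 0, 0]'

```text
t: 22.43
ee_pos: [553.1, 82.6, 117.7]
orientation: [-2.398, -2.03, 0.001]
ft_force: [-0.1, 1.8, -1.1]
width: 24.9
grasp_force: 0.6
```

Call:
play_rows --pt "-0.1 -0.5 0" --pt "-0.1 -0.5 0" --pt "-0.1 -0.5 0" --pt "-0.1 -0.5 0" --yaw '[0, 0, 0, 0]'

```text
t: 22.77
ee_pos: [552.8, 80.8, 117.8]
orientation: [-2.398, -2.03, 0.0]
ft_force: [0.3, -0.3, -1.4]
width: 24.4
grasp_force: 0.6
```

Call:
play_rows --pt "-0.1 -0.5 0" --pt "-0.1 -0.5 0" --yaw '[0, 0]'

```text
t: 22.93
ee_pos: [552.6, 79.8, 117.9]
orientation: [-2.398, -2.03, 0.0]
ft_force: [0.1, 2.3, 0.1]
width: 24.6
grasp_force: 0.5
```

Call:
play_rows --pt "-0.1 -0.5 0" --pt "-0.1 -0.5 0" --yaw '[0, 0]'

```text
t: 23.1
ee_pos: [552.5, 78.8, 117.9]
orientation: [2.398, 2.03, 0.0]
ft_force: [-0.2, 2.1, -0.7]
width: 24.5
grasp_force: 0.5
```

Call:
play_rows --pt "-0.1 -0.5 0" --pt "-0.1 -0.5 0" --yaw '[0, 0]'

```text
t: 23.27
ee_pos: [552.3, 77.8, 117.9]
orientation: [2.398, 2.03, 0.0]
ft_force: [1.5, 1.0, -1.3]
width: 25.0
grasp_force: 0.5
```

Call:
play_rows --pt "-0.1 -0.5 0" --pt "-0.1 -0.5 0" --yaw '[0, 0]'

```text
t: 23.43
ee_pos: [552.1, 76.8, 117.9]
orientation: [2.398, 2.03, -0.0]
ft_force: [0.7, 0.7, -1.1]
width: 24.4
grasp_force: 0.6
```

Call:
play_rows --pt "-0.1 -0.5 0" --pt "-0.1 -0.5 0" --yaw '[0, 0]'

```text
t: 23.6
ee_pos: [551.9, 75.8, 117.9]
orientation: [-2.398, -2.03, 0.0]
ft_force: [0.9, 0.7, -0.5]
width: 24.8
grasp_force: 0.6
```

Call:
play_rows --pt "-0.1 -0.5 0" --pt "-0.1 -0.5 0" --yaw '[0, 0]'

```text
t: 23.77
ee_pos: [551.7, 74.8, 117.9]
orientation: [-2.398, -2.03, -0.0]
ft_force: [-0.4, 0.1, -0.3]
width: 24.6
grasp_force: 0.7
```

Call:
play_rows --pt "-0.1 -0.4 0" --pt "-0.1 -0.4 0" --yaw '[0, 0]'

```text
t: 23.93
ee_pos: [551.6, 74.2, 117.9]
orientation: [-2.398, -2.03, -0.001]
ft_force: [0.5, 4.3, -0.9]
width: 25.0
grasp_force: 2.0
```

Call:
play_rows --pt "-0.1 -0.4 0" --pt "-0.1 -0.4 0" --yaw '[0, 0]'

```text
t: 24.1
ee_pos: [551.6, 73.8, 118.0]
orientation: [-2.398, -2.029, -0.002]
ft_force: [0.8, 6.2, 0.9]
width: 24.8
grasp_force: 3.3
```

```bash
python3 - <<'E'
from h import *
o=ctrl.get_obs();print(o['t'],o['ft_force'].round(1))
ims=[]
for n,(r,cx) in (('side',(155,270)),('scene',(205,235))):
    im=shot(n)['pixels'][r:r+100,cx:cx+130]; ims.append(cv2.resize(im,(520,300) if 0 else (390,300),interpolation=cv2.INTER_CUBIC))
cv2.imwrite('pics/g7.png',np.hstack(ims)[...,::-1])
E
```

```text
24.1 [0.8 6.2 0.9]
```

View pics/g7.png

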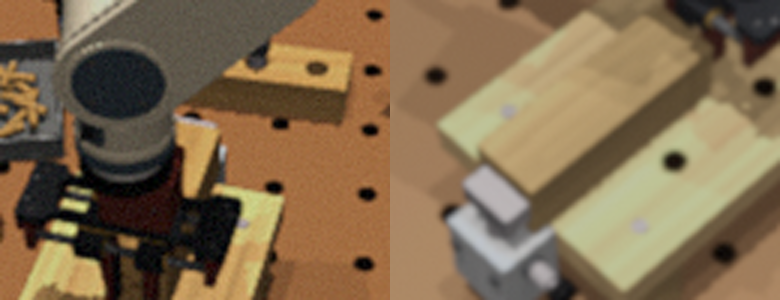

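The force rise and the right-hand crop show the blank's end meeting the stop's face, at about (500,180). Backing away slowly, then up.

Call:
play_rows --pt "0.1 0.5 0" --pt "0.1 0.5 0" --pt "0.2 1 0" --pt "0.4 2.5 0" --pt "0.8 5 0" --pt "1.6 10 0" --pt "2 12 0" --pt "1 6 0" --yaw '[0, 0, 0, 0, 0, 0, 0, 0]'

```text
t: 24.87
ee_pos: [558.0, 112.4, 118.0]
orientation: [2.397, 2.03, 0.001]
ft_force: [-0.2, -0.4, -0.2]
width: 24.6
grasp_force: 0.0
```

Call:
play_rows --pt "0 0 10" --pt "0 0 25" --pt "0 0 30" --pt "0 0 30" --pt "0 0 15" --pt "0 0 0" --pt "0 0 0" --yaw '[0, 0, 0, 0, 0, 0, 0]'

```text
t: 25.45
ee_pos: [557.8, 110.9, 229.0]
orientation: [2.397, 2.029, 0.003]
ft_force: [-0.1, -0.3, -1.1]
width: 24.4
grasp_force: 0.0
```

Call:
play_rows --pt "7 40 10" --pt "7 40 10" --pt "7 40 0" --pt "0 0 0" --pt "0 0 0" --pt "0 0 0" --yaw '[0, 0, 0, 0, 0, 0]'

```text
t: 25.95
ee_pos: [577.2, 230.0, 245.9]
orientation: [-2.396, -2.03, 0.005]
ft_force: [-0.5, -0.9, -0.1]
width: 24.7
grasp_force: 0.0
```

```bash
python3 - <<'E'
from meas import *
o=ctrl.get_obs();print(o['t'],o['ee_pos'].round(1),o['ft_force'].round(1))
ims=[]
for n,(r,cx) in (('side',(155,270)),('scene',(205,235))):
    q=shot(n);im=q['pixels'][r:r+100,cx:cx+130]; ims.append(cv2.resize(im,(390,300),interpolation=cv2.INTER_CUBIC))
    cc=cloud(q)
    m=box(cc,(430,700),(-130,230),(153,166));rect(cc[m],'blank')
    m=box(cc,(480,570),(-170,-110),(136,147));rect(cc[m],'head') if m.sum()>20 else 0
cv2.imwrite('pics/g8.png',np.hstack(ims)[...,::-1])
E
```

```text
25.95 [577.2 230.  245.9] [-0.5 -0.9 -0.1]
blank 791 [534.8 -27.2] [182.2  59.6] ang 80.46 z 159.9
head 26 [ 520.5 -134.9] [ 9.6 45. ] ang 79.0 z 143.5
blank 1902 [537.2 -26.2] [183.   61.8] ang 80.66 z 158.0
head 259 [ 524.7 -124.9] [28.4 55. ] ang 88.55 z 141.8
```

View pics/g8.png

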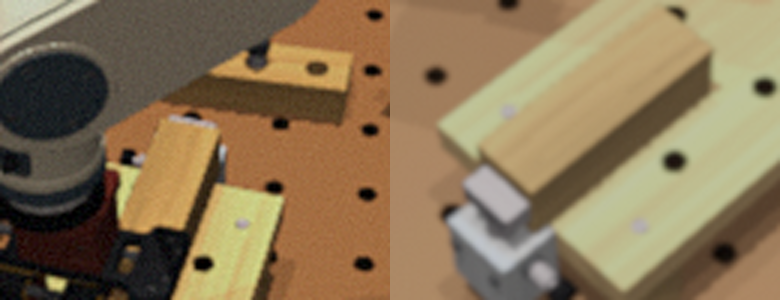

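The crop shows the blank square and against the stop, with the robot clear. Handing in.

```bash
python3 -c "
from h import *
print(ticket.close_job())"
```

```text
the job is handed in; nothing more can be done
None
```

The planing stop stands square in the holder on the height screw, felt as a firm stop about 60 mm below the mouth. The leg blank rests against it after a push of about 6 N. The gripper is clear, and the job was handed in at about 26 s; no verdict came back.

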